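# Find the hidden index notch of a covered rail with the drop key

### The arm

A 6-joint arm with a two-finger parallel gripper is mounted at the origin on a cart in front of the work surface, level with it; the furniture and walls round the work are solid. World frame = base frame: x ahead of the robot, y to its left, z up, the work surface at z = 0. Lengths are in m, angles in rad, forces in N, time in s.
With the tool pointing down it reaches from about 0.375 to 0.975 m from the base axis. Payload 3.8 kg.
Tool frame: the origin (TCP) lies midway between the tips of the shut fingers; the grasp point (between the pads) lies 19 mm behind it; z points along the fingers, y is the line along which they close (so a half turn about z gives the same grasp; the last joint's range is limited). The gripper opens to 88 mm and grips with 3 to 60 N. Pads are 18 mm wide; open, the fingers measure 123 mm over their backs; the gripper's body (75 mm by 187 mm) begins 45 mm behind the grasp point.
Start: joints at [-1.209, 0.264, 1.604, -0, 1.274, -0.037], TCP at [0.262, -0.622, 0.217] pointing down, gripper open.
Joint ranges: [-2.63, 2.63], [-0.94, 2.18], [0.31, 2.57], [-1.31, 4.45], [0, 2.66], [-2.55, 2.55]. Speed limits (rad/s): [2.57, 2.57, 3.14, 3.14, 3.14, 3.14].

### API

Orientations are given as a rotation vector (axis times angle).
In Python, from cell import manip, inverse_kinematics, cams, order gives the robot as it stands. Calls block until the motion is done:
- manip.move_pose(position, orientation): joint-space move of the TCP to a pose.
- manip.move_linear(position, rate=0.15, rot=None): straight line of the TCP; rot=None keeps the orientation; rate is the mean speed in m/s.
- manip.set_joints(angles): joint-space move.
- manip.set_gripper(opening, force=None): finger opening in m; force is the grip in N (None keeps the last); returns when the fingers have stopped.
- manip.dwell(seconds).
- inverse_kinematics(position, orientation): joint angles nearest the present ones, or None.
- manip.state(): the state.
- cams.capture(name): name is "side" or "top" or "wrist"; returns a dict with "image" (420x560x3 uint8, blue, green, red), "z_map" (420x560 float32, m along the optical axis (not along the pixel's ray), 0 where there is no reading), "intrinsics" (3x3 intrinsics, pixels), "position" and "orientation" of the camera in the world; the wrist camera has in their place "T_tool_cam" (4x4, takes a point from camera to tool coordinates, whose origin is the TCP and whose axes are the flange's). Camera axes: x right, y down, z forward; pixel columns grow to the right and rows downward; lengths in m; the calibration is good to about 2 mm. A picture is of the moment at which its call begins: read the wrist's pose just before it.
A pose or a line that the arm cannot do raises manip.IKError and nothing moves.
- order.close_job(): hands the job in; it is judged then, once.
The state is a dict: "clock": time; "joint_pos": joint angles; "joint_velocities": joint speeds; "tau": joint torques, N m; "tool_pos": TCP position; "tcp_rot": TCP orientation; "contact_force": force on the tool from outside, world axes, zero at the start; "moment": the same for the moment, N m; "gripper_width": finger opening in m; "grasp_force": force on a finger pad.
Only numpy, scipy, OpenCV 4.12 (cv2) and the standard library are available. Lean on these libraries where they do the work, as an engineer would, in place of code of your own. Each camera call takes 0.05 s, during which the arm holds its last target. There are 200 camera calls.

### The job

Take the orange-handled drop key out of its black parking block, put its foot down through the red-framed window of the blue index rail and drag it along the slot until you feel it drop into the notch that is hidden under the cover. Stop there and leave the key standing upright, fully down in the notch, and let go of it. Leave the pot, the mould insert and the compound bar where they are.

Things in the scene. Friction and masses are not known exactly. Their poses are not given: they have to be found in the camera images.
- key_grip (a point): Centre of the loose drop key's orange handle (16 mm x, 40 mm y, 46 mm tall). The key stands upright, 0.13 to 0.25 kg, z up, and is the same after a half turn about z. Under the handle: a steel collar 20 x 44 x 4 mm, then a flat blade 6 mm (x) by 20 mm (y) down to the foot, whose underside is 93 mm below this point. Grasp the handle from above, across its thickness (x).
- key_foot (a point): Centre of the underside of the drop key's foot, 93 mm straight below key_grip; same axes. The foot is a steel cross bar, 70 mm (x) by 12 mm (y) by 8 mm tall.
- park_block: Fixed black plastic block, 98 mm (x) by 48 mm (y) by 18 mm tall, origin at the centre of its underside. The key's foot stands loosely in a pocket 76 x 24 mm, 10 mm deep, in its top; lift the key straight up to take it out.
- index_rail: Fixed blue rail with an aluminium cover 6 mm thick; 96 mm (x), 43 mm tall, from y = -160 to +150 mm, plus a 20 mm lug at each end. Origin: on the work surface under the slot. The slot, 12 mm wide, runs along y from the window (edge at y = +95 mm, mouth flared to 28 mm) to y = -105 mm between guide ribs 55 mm high. The key's foot is wider than the slot: it goes in and out at the window only, its x along the rail's x.
- rail_ledge (a point): Middle of the slot at ledge height: x = 0, y = 0, 26 mm above the work surface; axes as index_rail. Two flat ledges under the cover, 22 to 39 mm either side of the middle line, carry the foot's ends as it slides along y, with 3 mm free above it. One notch, 18 mm long in y, 14 mm deep, cuts both. It cannot be seen and differs each time: its centre is anywhere from y = +40 to -50 mm.
- rail_window (a point): Centre of the entry window, level with the cover's top (43 mm above the work surface), at y = +111 mm of index_rail; axes as index_rail. The window is 76 mm (x) by 32 mm (y), with a thin red frame on three sides; the slot leaves it towards -y. The ledges are whole under the window.
- paste_pot: Bystander: loose round pot with a yellow-brown lid, 57 mm across and 36 mm tall; origin at the centre of its underside.
- mould_insert: Bystander: loose steel mould insert, 40 x 56 x 26 mm; origin at the centre of its underside.
- compound_bar: Bystander: loose green and cream bar of compound, 39 x 89 x 32 mm; origin at the centre of its underside.

How it is judged:
By the outcome, as a careful person would: the job done as asked, in the order asked, and still so for the second after the job is handed in, with the robot touching nothing.
It also fails if it takes over 67 s, if anything falls off the work surface, if the arm or the gripper's body presses on something with over 40 N, if the wrist force passes 120 N, or if a joint passes its speed limit or range.

## Working session

There is one attempt and no reset: what is moved stays moved. The work goes in short steps, each a Python script; the robot and the scene stay as the last script left them, time stands still between calls to the robot, and variables do not carry over. Pictures are saved under pics/ and viewed, at most 10 in all, crops included, and the job is handed in when it is done.

```bash
mkdir -p pics; ls; python3 - <<'E'
from cell import manip, cams
import cv2, numpy as np
s=manip.state(); print(s)
for n in ("top","side"):
    c=cams.capture(n); cv2.imwrite(f"pics/{n}0.png",c["image"]); np.savez(f"{n}0.npz",**c)
    print(n,c["position"],c["orientation"],c["intrinsics"])
E
```

```text
pics
{'clock': 0.0, 'joint_pos': array([-1.20888197e+00,  2.64762679e-01,  1.60532085e+00,  3.51816846e-05,
        1.27370883e+00, -3.68818617e-02]), 'joint_velocities': array([-4.28340487e-05, -9.68993892e-04, -8.55252857e-04, -8.28227296e-04,
        3.02552958e-04, -1.34611530e-03]), 'tau': array([ 2.93357509e-03, -5.02100265e+01, -3.56877458e+01,  7.31140003e-02,
        2.92478042e-02, -1.66102445e-04]), 'tool_pos': array([ 0.26186814, -0.62133278,  0.21561034]), 'tcp_rot': array([-3.07721520e+00, -6.21837826e-01,  5.06592891e-04]), 'contact_force': array([-0.69056391, -0.49738717,  0.58027862]), 'moment': array([ 0.0353443 , -0.04264799,  0.00296063]), 'grasp_force': 0.0, 'gripper_width': 0.08802306208561439}
top [0.42358409 0.10656649 1.11866249] [-2.19158182  2.15291675 -0.10712337] [[534.59150712   0.         275.58716257]
 [  0.         534.59150712 214.91052949]
 [  0.           0.           1.        ]]
side [ 0.623807   -0.65468265  0.50428617] [-2.08484386 -0.06233565  0.07115184] [[382.08698818   0.         276.5168641 ]
 [  0.         382.08698818 211.36227519]
 [  0.           0.           1.        ]]
```

View pics/top0.png

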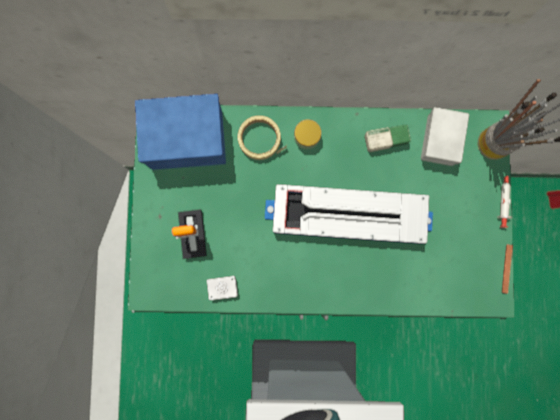

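View pics/side0.png

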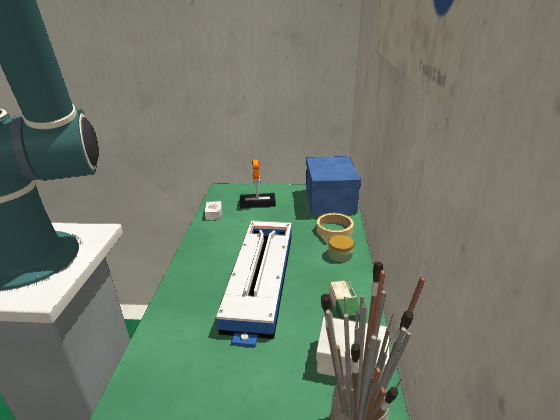

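The top view shows the key's handle at about (184,231) on the black block (192,234). The rail cover is a white rectangle spanning (275,187) to (428,242), with the red-framed window at its left end near (294,210), so rail +y points image-left (about world +y). The side view confirms that the key stands upright in the block and the slot is clear.

```bash
cat > h.py <<'E'
import numpy as np, cv2
from scipy.spatial.transform import Rotation as R
def pose(c,tool=None):
    if "position" in c: return R.from_rotvec(c["orientation"]).as_matrix(), np.array(c["position"])
    T=tool@c["T_tool_cam"]; return T[:3,:3],T[:3,3]
def cloud(c,tool=None):
    K=c["intrinsics"]; z=c["z_map"]; v,u=np.indices(z.shape)
    p=np.stack([(u-K[0,2])/K[0,0]*z,(v-K[1,2])/K[1,1]*z,z],-1)
    r,t=pose(c,tool); p=p@r.T+t; p[z==0]=np.nan; return p
def cast(c,uv,h,tool=None):
    "pixels -> points on plane z=h"
    K=c["intrinsics"]; uv=np.asarray(uv,float).reshape(-1,2)
    r,t=pose(c,tool)
    d=np.c_[(uv-K[:2,2])/K[0,0],np.ones(len(uv))]@r.T
    return t+d*((h-t[2])/d[:,2])[:,None]
def hsv(c): return cv2.cvtColor(c["image"],cv2.COLOR_BGR2HSV)
def big(m):
    n,l,s,_=cv2.connectedComponentsWithStats(m.astype(np.uint8)); return l==1+np.argmax(s[1:,4])
def rect(p):
    "min-area rect of xy points (mm): centre, long side, short side, yaw of long side, deg"
    (cx,cy),(w,h),a=cv2.minAreaRect((p[:,:2]*1000).astype(np.float32))
    if w<h: w,h,a=h,w,a+90
    return np.round([cx,cy,w,h,(a+90)%180-90 if True else a],2)
def outline(m): 
    cs,_=cv2.findContours(m.astype(np.uint8),cv2.RETR_EXTERNAL,cv2.CHAIN_APPROX_NONE)
    return max(cs,key=cv2.contourArea).reshape(-1,2)
def tool(s):
    T=np.eye(4); T[:3,:3]=R.from_rotvec(s["tcp_rot"]).as_matrix(); T[:3,3]=s["tool_pos"]; return T
E
python3 - <<'E'
from h import *
for n in ("top","side"):
    c=dict(np.load(n+"0.npz")); P=cloud(c); H=hsv(c); h,s,v=[H[...,i] for i in range(3)]
    print(n,"table z",np.nanmedian(P[(h>60)&(h<90)&(s>100)][:,2]))
    org=big((h>5)&(h<18)&(s>200)&(v>150)& (P[...,2]>.06)); 
    q=P[org]; print("orange",org.sum(),"z",np.nanpercentile(q[:,2],[2,50,98]),np.nanmean(q,0))
    top=org&(P[...,2]>np.nanpercentile(q[:,2],98)-.006)
    if n=="top":
        print("handle cloud rect",rect(P[top]),"cast rect z.124",rect(cast(c,outline(org),.124)))
        cov=big((s<60)&(v>140)&(P[...,2]>.03)&(P[...,2]<.07)&(P[...,1]<.2)&(P[...,1]>-.35)&(P[...,0]<.7))
        print("cover z",np.nanmedian(P[cov][:,2]), "rect",rect(P[cov]),"cast",rect(cast(c,outline(cov),.043)))
        red=((h<8)|(h>172))&(s>90)&(v>50); red[:, :270]=0; red[:,330:]=0; red[:180]=0; red[250:]=0
        print("red",red.sum(),rect(cast(c,np.argwhere(red)[:,::-1],.043)))
        blk=(v<60)&(P[...,2]>.005); blk[:, :165]=0;blk[:,220:]=0;blk[:195]=0;blk[270:]=0
        b=big(blk); print("block",b.sum(),rect(cast(c,outline(b),.018)))
E
```

```text
top table z -0.003636415795707726
orange 35 z [0.10170749 0.1205949  0.12547661] [0.48466164 0.27505377 0.11843924]
handle cloud rect [485.03 276.96  37.58   8.99 -70.89] cast rect z.124 [484.57 276.42  38.72  10.16 -71.33]
cover z 0.04337709474996143 rect [535.29 -46.14 310.24  96.57  86.85] cast [534.75 -45.84 309.67  96.88  86.91]
red 51 [540.94  84.06  73.32   4.51  -1.01]
block 282 [486.62 273.37  90.27  40.59   8.08]
side table z 0.0008332478800765486
orange 44 z [0.09047041 0.1024221  0.11189424] [0.49089317 0.26096115 0.10179833]
```

```bash
cat >> h.py <<'E'
def down(psi_deg):
    "tool down, finger closing line (tool y) along x of a body with yaw psi"
    return (R.from_euler('z',psi_deg+90,degrees=True)*R.from_euler('x',180,degrees=True)).as_rotvec()
E
python3 - <<'E'
from h import *
from cell import manip,cams
for n,xy,psi in (("w_rail",(.53,.02),-3),("w_key",(.487,.274),8)):
    manip.move_pose([*xy,.34],down(psi)); s=manip.state(); c=cams.capture("wrist")
    np.savez(n+".npz",T=tool(s),**c); cv2.imwrite(f"pics/{n}.png",c["image"])
    print(s["clock"],s["tool_pos"],s["joint_pos"]); 
print(c["T_tool_cam"])
E
```

```text
2.6083 [0.53007347 0.01925006 0.33971334] [-1.04694486e-02 -6.43528209e-02  1.74053781e+00 -2.81934782e-04
  1.46580127e+00  4.31352336e-02]
3.6667 [0.48737943 0.27312404 0.33993536] [ 4.66753886e-01 -9.00629016e-03  1.68664298e+00 -8.52126681e-04
  1.46412666e+00  3.27962616e-01]
[[ 3.02875426e-04 -9.57690367e-01 -2.87800399e-01  7.42622053e-02]
 [ 9.99999948e-01  3.22612638e-04 -2.11521816e-05 -1.01285843e-04]
 [ 1.13105286e-04 -2.87800377e-01  9.57690415e-01 -1.68045337e-01]
 [ 0.00000000e+00  0.00000000e+00  0.00000000e+00  1.00000000e+00]]
```

View pics/w_rail.png

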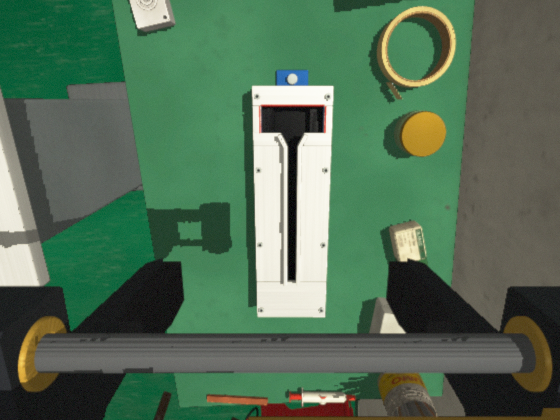

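View pics/w_key.png

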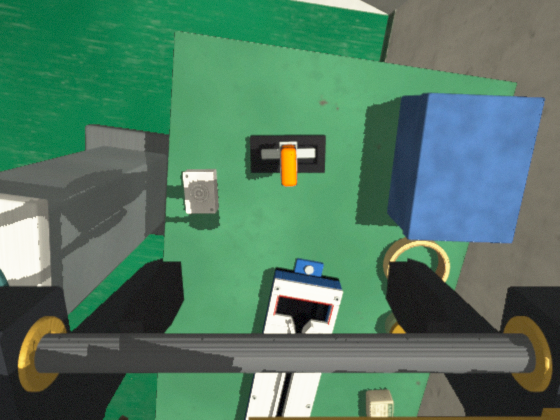

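In the rail view, the red-framed window is at (260–325, 106–133) and the dark slot runs from (293,150) to (291,282), nearly vertical. In the key view, the orange handle is at (289,165) and the block covers (250–326, 135–174), with the pale foot bar at (288,154) inside the pocket. Tool and block are well aligned in yaw.

```bash
python3 - <<'E'
from h import *
c=dict(np.load("w_key.npz")); T=c["T"]; P=cloud(c,T); H=hsv(c); h,s,v=[H[...,i] for i in range(3)]
z=P[...,2]; print("table",np.nanmedian(z[(h>60)&(h<90)&(s>100)]))
org=big((h>3)&(h<25)&(s>150)&(v>120)&(z>.05)); q=P[org]; print("handle",org.sum(),np.nanpercentile(z[org],[2,50,98]))
zt=np.nanpercentile(z[org],98); tp=org&(z>.116); print("top rect",tp.sum(),zt,rect(P[tp]),"cast",rect(cast(c,outline(tp),.124,T)))
g=np.zeros(z.shape,bool); g[120:190,235:340]=1
blk=big(g&((v<75)|org|((s<60)&(v>100)))&((z>.008)));print("block top",rect(cast(c,outline(g&(big(g&(v<75)&(z<.03)))),.018,T)))
ft=big(g&(s<70)&(v>130)&(z<.03)); print("foot",ft.sum(),rect(cast(c,outline(ft),.016,T)), np.nanmedian(z[ft]))
# rail
c=dict(np.load("w_rail.npz")); T=c["T"]; P=cloud(c,T); H=hsv(c); h,s,v=[H[...,i] for i in range(3)]; z=P[...,2]
print("table",np.nanmedian(z[(h>60)&(h<90)&(s>100)]))
g=np.zeros(z.shape,bool); g[70:330,235:345]=1
cov=big(g&(s<60)&(v>130)&(z>.03)); print("cover z",np.nanmedian(z[cov]),rect(cast(c,outline(cov),.043,T)))
red=g&((h<8)|(h>172))&(s>90)&(v>80); print("red",red.sum(),rect(cast(c,np.argwhere(red)[:,::-1],.043,T)))
dk=g&(v<60); mids=[]
for r in range(165,275,3):
    u=np.where(dk[r,270:315])[0]+270
    mids.append([u.mean(),r,len(u)])
mids=np.array(mids); q=cast(c,mids[:,:2],.055,T)*1000; q2=cast(c,mids[:,:2],.043,T)*1000
print("dark width px",mids[::6,2]); 
f=np.polyfit(q[:,1],q[:,0],1); print("slot x=",f, "yaw", -np.degrees(np.arctan(f[0])),"x@y=65",np.polyval(f,65),"ends",q[0],q[-1],"z43",q2[0])
u,w=np.where(dk[:,:].T)[0],0
col=np.where(dk[:300,291])[0]; print("slot rows",col.min(),col.max(),cast(c,[[291,col.max()]],.043,T)*1000)
E
```

```text
table -0.0005202760137364981
handle 967 [0.43400522 0.44249951 0.44780094]
top rect 967 0.4478009419978587 [433.52 291.02  12.13   3.51 -79.19] cast [218.09  18.89 113.94  33.27  63.78]
block top [488.82 280.12  97.81  48.96   9.39]
foot 175 [513.22 284.71  22.31  13.04   8.52] 0.01598834988239306
table -0.00014535305663287978
cover z 0.043333508060378445 [535.12 -44.43 309.07  95.75  86.89]
red 214 [541.57  71.58  80.29  31.57  -3.05]
dark width px [8. 8. 8. 8. 8. 8. 7.]
slot x= [5.24634637e-02 5.37483078e+02] yaw -3.003181732897761 x@y=65 540.8932035993903 ends [539.29615185  17.47081554  55.        ] [ 530.50665073 -126.30407987   55.        ] z43 [539.43624211  15.4572681   43.        ]
slot rows 107 279 [[ 529.97791102 -141.12653019   43.        ]]
```

```bash
python3 - <<'E'
from h import *
c=dict(np.load("w_key.npz")); T=c["T"]; P=cloud(c,T); H=hsv(c); h,s,v=[H[...,i] for i in range(3)]
z=P[...,2]; g=np.zeros(z.shape,bool); g[120:200,235:340]=1
org=g&(h>3)&(h<25)&(s>150)&(v>100); print(org.sum(),np.nanpercentile(z[org],[2,20,50,80,98]))
tp=org&(z>.117); print("top",tp.sum(),rect(P[tp]),"cast",rect(cast(c,outline(tp),.124,T)), rect(cast(c,outline(org),.124,T)))
ft=g&(s<70)&(v>100)&(z<.024); print("foot",ft.sum(),rect(cast(c,np.argwhere(ft)[:,::-1],.016,T)))
np.set_printoptions(linewidth=250); print((v[146:164:2,250:326:2])); 
E
```

```text
603 [0.09867551 0.12234548 0.1236581  0.1245421  0.12562527]
top 565 [490.14 281.66  39.3   15.78 -81.85] cast [489.93 282.33  39.52  15.58 -81.53] [489.78 283.34  41.58  15.58 -81.53]
foot 354 [490.84 284.9   69.5   22.08   6.97]
[[ 53  46  47  47  43  29  27  25  28  26  31  25  42  45  57 132 129 171 172 180 188 196 148 184  57  49  43  43  52  48  54  46  34  28  50  56  55  61]
 [ 53  52  46  34  32  26  39  40  41  48  49  49  65  60  80  80 108 206 217 223 230 230 176 182 117 125 128 134 144 148 154 164 116  26  51  60  57  62]
 [ 49  26  27  26  20  35 113 119 122 124 126 124 124 126 131  96 229 254 255 255 255 255 255 219 240 242 241 243 243 243 244 244 205  34  50  53  59  62]
 [ 47  28  31  21  17  38 121 127 128 125 126 127 126 126 131 123 245 255 255 255 255 255 255 245 243 244 244 244 243 243 242 243 197  37  51  55  59  64]
 [ 57  27  28  31  26  37 122 129 125 128 127 126 128 126 129 122 245 255 255 255 255 255 255 240 242 243 242 243 242 243 244 243 202  33  51  56  54  63]
 [ 54  27  26  24  28  31 116 130 125 125 127 124 127 126 127 124 243 255 255 255 255 255 255 234 240 240 242 240 241 243 243 242 200  37  51  55  58  68]
 [ 50  25  22  25  29  28  93  99  92  90  90  92  90  88  82 122 241 255 255 255 255 255 255 218 119 112 109 109 106  94  83  85  59  32  48  52  50  68]
 [ 49  22  26  28  23  26  31  36  30  29  29  28  33  30  29 105 241 255 255 255 255 255 255 226  59  51  48  49  54  51  51  48  30  24  49  54  53  68]
 [ 64  28  24  26  27  25  28  27  28  26  20  23  27  12  29 104 240 255 255 255 255 255 255 235  51  39  40  45  42  43  46  44  22  29  49  51  53  69]]
```

```bash
python3 - <<'E'
from h import *
from cell import manip,cams
x,y,psi=.4900,.2823,8.3
manip.move_pose([x,y,.17],down(psi)); manip.move_linear([x,y,.083],rate=.08); s=manip.state(); print(s["clock"],s["tool_pos"],s["contact_force"])
manip.set_gripper(.0,force=40); s=manip.state(); print(s["clock"],s["gripper_width"],s["grasp_force"],s["contact_force"],s["moment"])
manip.move_linear([x,y,.165],rate=.06); manip.dwell(.2); s=manip.state(); print(s["clock"],s["gripper_width"],s["contact_force"],s["moment"])
c=cams.capture("wrist"); np.savez("w_hold.npz",T=tool(s),**c); cv2.imwrite("pics/w_hold.png",c["image"])
c=cams.capture("side"); np.savez("s_hold.npz",**c); cv2.imwrite("pics/s_hold.png",cv2.resize(c["image"][100:240,180:380],None,fx=4,fy=4))
E
```

```text
5.675 [0.49056668 0.28259957 0.08370022] [ 0.30214234 -0.56608888  0.34258645]
6.7583 0.015458296637135919 39.93698433972895 [-0.06210899 -0.73846807  0.3227034 ] [-0.12684225 -0.12791667 -0.04481336]
8.475 0.01560138116410297 [ 0.16720921 -0.98459916 -2.19906396] [-0.01224115 -0.11253869  0.02056511]
```

View pics/w_hold.png

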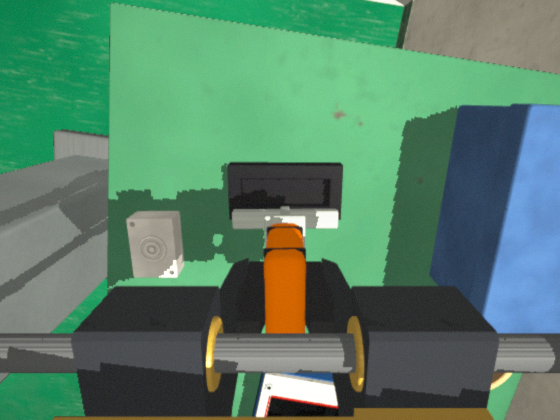

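View pics/s_hold.png

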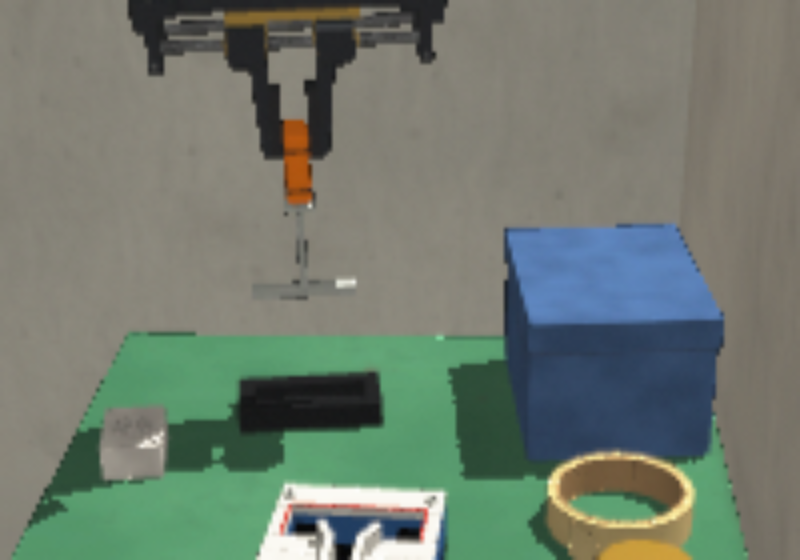

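```bash
python3 - <<'E'
from h import *
np.set_printoptions(linewidth=220,precision=1,suppress=True)
c=dict(np.load("w_hold.npz")); P=cloud(c,np.eye(4))*1000   # tool frame, mm
for u in (240,250,310,325,335): print(u,[tuple(np.round(P[r,u]).astype(int)) for r in range(204,234,2)])
m=np.zeros(P.shape[:2],bool); m[200:235,220:350]=1; m&=(P[...,2]>50)&(P[...,2]<85)
for lo,hi in ((62,71),(71,85)):
    q=P[m&(P[...,2]>lo)&(P[...,2]<hi)]; print(lo,len(q),q.min(0),q.max(0),np.median(q,0))
L=[];
for u in range(234,338,6):
    r=np.where(m[:,u])[0]; 
    if len(r): L.append(P[r[0],u])
L=np.array(L); print("yaw",np.degrees(np.polyfit(L[:,1],L[:,0],1)[0]),"roll",np.degrees(np.polyfit(L[:,1],L[:,2],1)[0])); print(L[::4])
E
```

```text
240 [(np.int64(-12), np.int64(-39), np.int64(147)), (np.int64(-14), np.int64(-39), np.int64(148)), (np.int64(-16), np.int64(-39), np.int64(147)), (np.int64(5), np.int64(-30), np.int64(70)), (np.int64(4), np.int64(-29), np.int64(66)), (np.int64(3), np.int64(-29), np.int64(67)), (np.int64(1), np.int64(-30), np.int64(67)), (np.int64(0), np.int64(-30), np.int64(67)), (np.int64(-1), np.int64(-29), np.int64(67)), (np.int64(-3), np.int64(-30), np.int64(68)), (np.int64(-4), np.int64(-30), np.int64(67)), (np.int64(-6), np.int64(-30), np.int64(67)), (np.int64(-7), np.int64(-30), np.int64(67)), (np.int64(-42), np.int64(-42), np.int64(164)), (np.int64(-45), np.int64(-42), np.int64(166))]
250 [(np.int64(-14), np.int64(-31), np.int64(151)), (np.int64(-14), np.int64(-30), np.int64(146)), (np.int64(-16), np.int64(-30), np.int64(146)), (np.int64(5), np.int64(-23), np.int64(70)), (np.int64(4), np.int64(-23), np.int64(67)), (np.int64(3), np.int64(-23), np.int64(66)), (np.int64(1), np.int64(-23), np.int64(67)), (np.int64(0), np.int64(-23), np.int64(66)), (np.int64(-1), np.int64(-23), np.int64(65)), (np.
[... 1858 characters left out ...]
nt64(33), np.int64(67)), (np.int64(2), np.int64(33), np.int64(66)), (np.int64(0), np.int64(33), np.int64(66)), (np.int64(-1), np.int64(33), np.int64(65)), (np.int64(-3), np.int64(33), np.int64(68)), (np.int64(-4), np.int64(33), np.int64(68)), (np.int64(-5), np.int64(33), np.int64(67)), (np.int64(-40), np.int64(47), np.int64(163)), (np.int64(-43), np.int64(47), np.int64(166)), (np.int64(-44), np.int64(47), np.int64(164))]
62 1364 [ -7.4 -35.1  62. ] [ 9.1 34.7 71. ] [ 0.6 -2.5 66.9]
71 93 [  4.1 -34.2  71. ] [ 5.4 34.1 75. ] [ 4.8 -3.9 71.9]
yaw 0.5070723586632309 roll -1.1467027755479513
[[  4.2 -34.2  74. ]
 [  4.7 -17.9  72.1]
 [  8.9  -1.8  64.5]
 [  5.   14.1  71.1]
 [  5.3  30.2  72.4]]
```

Key is held upright and square: its foot is centred within about 1 mm under the TCP, underside 75 mm below. The block's pocket is empty. Now I'll go to the window and touch down gently.

```bash
cat >> h.py <<'E'
O=np.array([.5354,-.0400]); PSI=-3.05; YD=np.array([np.sin(np.radians(-PSI)),np.cos(np.radians(PSI))])
FOOT=.075
def at(y,footz,dx=0): # TCP for foot at rail y
    p=O+YD*(y+.001)+dx*np.array([YD[1],-YD[0]]); return np.array([*p,footz+FOOT])
E
python3 - <<'E'
from h import *
from cell import manip,cams
np.set_printoptions(precision=3,suppress=True)
manip.move_pose(at(.111,.090),down(PSI)); manip.move_linear(at(.111,.062),rate=.08); manip.dwell(.2)
s=manip.state(); f0=s["contact_force"]; m0=s["moment"]; print(s["clock"],s["tool_pos"],at(.111,.062),f0,m0); np.save("tare.npy",f0)
z=.062
def go(z,r): 
    manip.move_linear(at(.111,z),rate=r); s=manip.state(); return s,s["contact_force"]-f0
while z>.0225:
    z-=.004 if z>.034 else .001
    s,f=go(z,.04)
    if np.linalg.norm(f)>4: break
print(z,s["clock"],s["tool_pos"],f,s["moment"]-m0)
c=cams.capture("wrist"); np.savez("w_win.npz",T=tool(s),**c); cv2.imwrite("pics/w_win.png",c["image"])
E
```

```text
10.15 [0.542 0.072 0.138] [0.541 0.072 0.137] [ 0.739  0.277 -2.067] [-0.072 -0.045  0.014]
0.024999999999999967 14.15 [0.542 0.072 0.101] [-3.48  -0.769  8.262] [ 0.009  0.473 -0.044]
```

View pics/w_win.png

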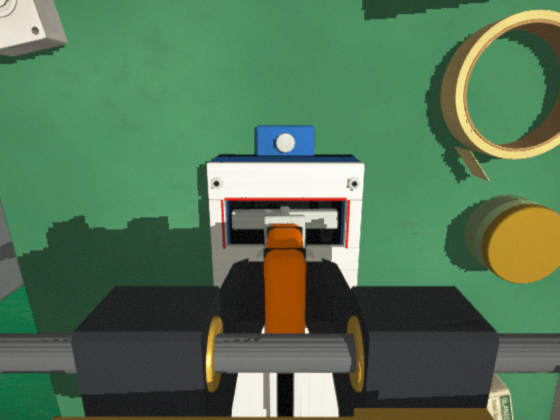

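The foot lies across the window, spanning columns 232–337 inside the red frame at 225–347, resting on the ledge with about 8 N at the expected height. Now I'll drag it with light force control.

```bash
cat > drag.py <<'E'
from h import *
from cell import manip
import sys
np.set_printoptions(precision=2,suppress=True)
f0=np.load("tare.npy"); y=float(sys.argv[1]); z=float(sys.argv[2]); end=float(sys.argv[3])
def go(y,z,r=.04):
    manip.move_linear(at(y,z),rate=r); s=manip.state(); return s,s["contact_force"]-f0
s,f=go(y,z); n=0; why="end"
while y>end:
    z+=np.clip((f[2]-4)*1e-4,-.0004,.0004)
    y-=.005 if y>.055 else .002
    s,f=go(y,z); n+=1
    if n%8==0: print(round(y,4),round(z,4),s["tool_pos"][2]-FOOT,f,round(s["clock"],2))
    if np.hypot(f[0],f[1])>18 or f[2]>25: why="force"; break
    if f[2]<1.2:
        s,f=go(y,z-.003); print("probe",round(y,4),s["tool_pos"]-[0,0,FOOT],f)
        if f[2]<3: why="drop"; z-=.003; break
        z-=.001
print(why,round(y,4),round(z,4),s["tool_pos"],f,s["moment"],s["clock"],s["gripper_width"])
E
python3 drag.py .111 .0255 -.056
```

```text
0.071 0.026 0.025942127178158456 [-0.73 -0.25  3.24] 16.65
0.043 0.0258 0.025862672735829942 [-0.33  1.4   4.  ] 18.75
probe 0.039 [ 0.54 -0.    0.02] [-0.82 -0.21  0.21]
drop 0.039 0.0225 [ 0.54 -0.    0.1 ] [-0.82 -0.21  0.21] [-0.03  0.    0.02] 19.5 0.015754471540989124
```

It dropped at y≈+39 mm. I'll lower it to the notch floor, watching the forces.

```bash
python3 - <<'E'
from h import *
from cell import manip
np.set_printoptions(precision=4,suppress=True)
f0=np.load("tare.npy"); y=.038; z=.0225
while z>.0095:
    z-=.001; manip.move_linear(at(y,z),rate=.04); s=manip.state(); f=s["contact_force"]-f0
    print(round(z,4),s["tool_pos"][2]-FOOT,f)
    if f[2]>6 or np.hypot(f[0],f[1])>15: break
print(s["clock"],s["tool_pos"],s["moment"],s["gripper_width"])
E
```

```text
0.0215 0.021424301028370993 [-1.283  -0.6533  0.1164]
0.0205 0.020418988609253716 [-1.5424  0.4112  0.056 ]
0.0195 0.019422459589268762 [-0.6481 -0.3066  1.2382]
0.0185 0.018401149333387046 [-0.4505 -0.6423 -0.8267]
0.0175 0.017406897326790044 [-0.5197 -0.7238  1.2693]
0.0165 0.016427520908006032 [-1.7963  0.3755  0.0522]
0.0155 0.015407480581020053 [-0.5749  0.6203  0.7666]
0.0145 0.014400137493402576 [-0.7423  0.1038  0.6439]
0.0135 0.013428529109728096 [-1.2482 -0.4054  0.5746]
0.0125 0.012390110422937764 [-0.3389 -0.6016  0.1565]
0.0115 0.011940953579035754 [-0.8748  0.2741  2.1527]
0.0105 0.011951621711679433 [-4.0078  0.0266  9.3582]
22.5 [ 0.538  -0.0011  0.087 ] [-0.0133  0.4422 -0.0497] 0.01593806661722205
```

```bash
python3 - <<'E'
from h import *
from cell import manip,cams
manip.move_linear(at(.038,.0118),rate=.04); manip.set_gripper(.04); manip.dwell(.3)
manip.move_linear(at(.038,.10),rate=.08); manip.move_linear(at(-.045,.20),rate=.15); manip.dwell(.3)
s=manip.state(); print(s["clock"],s["contact_force"])
c=cams.capture("wrist"); T=tool(s); P=cloud(c,T); H=hsv(c); z=P[...,2]
org=(H[...,0]>3)&(H[...,0]<25)&(H[...,1]>150)&(z>.06)&(z<.2)&(abs(P[...,1]-0)<.08)&(abs(P[...,0]-.537)<.06)
tp=org&(z>np.nanmax(z[org])-.012); print("handle top z",np.median(z[tp]),rect(P[tp]),"want",at(.038,0)*1000)
a=c["image"]; b=cams.capture("side")["image"]
cv2.imwrite("pics/final.png",np.hstack([a[:,140:440],cv2.resize(b[150:360,150:400],(500,420))]))
E
```

```text
26.15 [ 0.22082646 -0.67642127 -0.25457088]
handle top z 0.12769663380567375 [537.48  -2.28  39.48  15.67  87.18] want [537.47508879  -1.05524417  75.        ]
```

View pics/final.png

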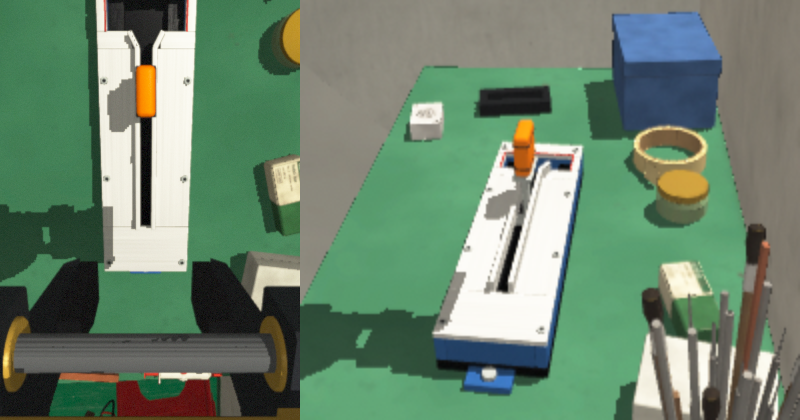

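The key stands upright in the slot (orange handle at (146,91) in the left half, (524,147) in the right). Its top is at 0.128 m, as expected for fully down, and the bystanders look unmoved.

```bash
python3 -c "
from cell import order; print(order.close_job())"
```

```text
the job is handed in; nothing more can be done
None
```

The drop key is released and standing upright, fully down in the hidden notch at about y = +38 mm on the rail; the pot, mould insert and compound bar were not touched, and I handed the job in at about 26 s.

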